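# Shift the gas selector into slot three

## Robot

A 7-joint arm with a two-finger parallel gripper is mounted at the origin on the work surface. World frame = base frame: x ahead of the robot, y to its left, z up, the work surface at z = 0. Lengths are in m, angles in rad, forces in N, time in s.
With the tool pointing down it reaches from about 0.4 to 0.75 m from the base axis. Payload 19.5 kg.
Tool frame: the origin (TCP) lies on the centre line of the jaws, within the pads' length; the fingertips stand 14 mm ahead of it and the grasp point (between the pads) lies 5 mm behind it (r.tip_extent is the distance from the TCP to the fingertips, in m); z points along the fingers, y is the line along which they close (so a half turn about z gives the same grasp; the last joint's range is limited). The gripper opens to 85 mm and grips with 20 to 120 N. Pads are 22 mm wide; open, the fingers measure 114 mm over their backs; the gripper's body (76 mm by 85 mm) begins 54 mm behind the grasp point. The pads swing forward as they close: fully open they stand 13 mm farther back than shut.
Start: joints at [-1.22, 0.707, -0.028, 1.485, 0.022, 0.951, -0.075], TCP at [0.22, 0.531, 0.245] pointing down, gripper open.
Joint ranges: [-2.71, 2.71], [-0.32, 2.16], [-1.57, 1.52], [0, 2.45], [-1.46, 4.6], [0, 2.02], [-2.83, 2.83]. Speed limits (rad/s): [1.89, 1.89, 2.57, 2.57, 3.01, 3.01, 3.01].

## Interface

Orientations are given as a 3x3 rotation matrix whose columns are the frame's x, y, z axes.
In Python, from station import r, jaws, vision, workorder gives the robot as it stands. The module is installed in compiled form; this text tells all that it offers. Calls block until the motion is done:
- r.reach(position, orientation): joint-space move of the TCP to a pose.
- r.servo_line(position, speed=0.15, attitude=None, contact_N=None): straight line of the TCP; attitude=None keeps the orientation; speed is the mean speed in m/s. With contact_N (N) it stops when the force on the tool has changed by that much, and returns True; else False.
- r.move_joints(angles): joint-space move.
- jaws.grip(opening, squeeze=None): opening from 0.0 (shut) to 1.0 (fully open); squeeze is the grip in N (None keeps the last); returns when the fingers have stopped.
- r.dwell(seconds).
- r.inverse_kinematics(position, orientation): joint angles nearest the present ones, or None.
- r.read_state(): the state.
- vision.read_camera(name): name is "side" or "top"; returns a dict with "img" (384x512x3 uint8, red, green, blue), "depth" (384x512 float32, m along the optical axis (not along the pixel's ray), 0 where there is no reading), "vertical_fov" (degrees; the focal length in pixels is half the picture's height over the tangent of half this angle, whatever the lens; pixels are square), "cx", "cy" (the principal point, pixels), "R" (3x3) and "t" (3): a world point X has camera coordinates R X + t. Camera axes: x right, y down, z forward; pixel columns grow to the right and rows downward; lengths in m; the calibration is good to about 2 mm. A picture is of the moment at which its call begins.
A pose or a line that the arm cannot do raises r.Unreachable and nothing moves.
- workorder.sign_off(): hands the job in, once; it reports no verdict.
The state is a dict: "clock": time; "joint_positions": joint angles; "joint_vel": joint speeds; "joint_efforts": joint torques, N m; "tcp_pos": TCP position; "orientation": TCP orientation; "contact_force": force on the tool from outside, world axes, zero at the start; "ft_torque": the same for the moment, N m; "width": opening from 0.0 (shut) to 1.0 (fully open).
Only numpy, scipy, OpenCV 4.12 (cv2) and the standard library are available. Lean on these libraries where they do the work, as an engineer would, in place of code of your own. Each camera call takes 0.05 s, during which the arm holds its last target. There are 200 camera calls.

## Task

Shift the lever of the gas selector to position three: push it by its ball knob with the fingers along the H-shaped gate, from the left leg across to the right leg, then forward (away from the robot) until it is fully home in the far right slot, the one with three pips, and leave it there. Do not dip into the near right slot on the way. Only push the lever, gently: never pinch or grip it, and leave the vials, the beaker and the brown bottle standing where they are.

Things in the scene. Friction and masses are not known exactly. Their poses are not given: they have to be found in the camera images.
- selector: the gas selector, a fixed cream box 260 (x) x 240 (y) x 90 mm tall with an aluminium gate plate 120 x 130 mm in the middle of its top (plate top 102 mm above the bench). Origin: centre of the underside, on the bench. Its x axis points forward (away from the robot, along the legs of the H), y to the left, z up
- gate (a point): middle of the H gate, on the plate's top; axes as the selector's. Two legs along x at y = +21 and -21 mm, each 68 mm long, are joined at mid-length by a crossbar along y; legs 15 mm and crossbar 18 mm wide for an 11 mm stem; the inner corners are rounded. Raised pips number the slots: one far left, two near left, three far right, four near right
- gimbal (a joint): sideways lean of the lever (rad): -0.26 in the left leg (the start), 0 upright, +0.26 in the right leg. The lever can move sideways only when stick is within about 0.04 of 0 (the rounded corners guide it in from a little more)
- stick (a joint): fore-and-aft lean of the lever (rad): +0.30 fully home in a far slot, 0 at the crossbar, -0.30 fully home in a near slot. At the start it is anywhere along the left leg, from one end to the other. The lever stays where it is left: friction only, about 2 N to push at the knob, no spring
- knob_centre (a point): centre of the lever's plain grey ball knob, 40 mm in diameter, on an 11 mm steel stem, 180 mm from the pivot: 200 mm above the bench when upright, about 186 mm at the end of a slot, where it is 53 mm forward or back and 44 to 46 mm to the side of the selector's middle
- pivot (a point): the fixed point about which the lever leans, 20 mm above the selector's origin, inside the box. With leans c (gimbal) and f (stick) the knob centre is at x = 180 sin f, y = -180 cos f sin c, z = 20 + 180 cos f cos c mm in the selector's frame
- vial_a: small amber capped vial, 22 mm in diameter, 42 mm tall, standing loose on the selector's top near its far right corner; origin at the centre of its underside. Leave alone
- vial_b: the same kind of vial, near the near left corner of the selector's top. Leave alone
- beaker: open beaker, 64 mm in diameter, 80 mm tall, on the bench to the right of the selector; origin at the centre of its underside. Leave alone
- reagent: brown bottle, 64 mm in diameter, 130 mm tall, on the bench to the left of the selector; origin at the centre of its underside. Leave alone

How it is judged:
By the outcome, as a careful person would: the job done as asked, in the order asked, and still so for the second after the job is handed in, with the robot touching nothing.
It also fails if it takes over 61 s, if anything falls off the work surface, if the arm or the gripper's body presses on something with over 40 N, if the wrist force passes 120 N, or if a joint passes its speed limit or range.

## Working session

There is one attempt and no reset: what is moved stays moved. The work goes in short steps, each a Python script; the robot and the scene stay as the last script left them, time stands still between calls to the robot, and variables do not carry over. Pictures are saved under pics/ and viewed, on a budget of 10 in all, crops included, one or two more only if the job needs it, and the job is handed in when it is done.

```bash
mkdir -p pics
python3 - <<'E'
from station import r, jaws, vision, workorder
import cv2,numpy as np
for n in("top","side"):
    c=vision.read_camera(n); np.savez(f"{n}0.npz",**c)
    cv2.imwrite(f"pics/{n}0.png",c["img"][:,:,::-1])
    print(n,c["vertical_fov"],c["cx"],c["cy"],c["R"].round(3).tolist(),c["t"].round(3), (-c["R"].T@c["t"]).round(3))
s=r.read_state();print(s["clock"],s["tcp_pos"],s["orientation"],s["width"])
E
```

```text
top 43.03286140869287 250.22822833989562 186.71289805786202 [[0.004, -1.0, 0.019], [-0.997, -0.005, -0.075], [0.075, -0.019, -0.997]] [0.037 0.564 1.093] [0.481 0.061 1.132]
side 56.074592365463936 256.8422591043128 191.12753027348347 [[0.83, -0.558, -0.011], [-0.32, -0.459, -0.829], [0.458, 0.691, -0.559]] [-0.436  0.352  0.594] [ 0.202 -0.493  0.619]
0.1 [0.22000525 0.53102041 0.24488274] [[-9.23846039e-01  3.82764133e-01 -3.38270938e-04]
 [ 3.82764282e-01  9.23845626e-01 -8.74161349e-04]
 [-2.20874850e-05 -9.37068533e-04 -9.99999561e-01]] 0.9991516594017071
```

View pics/top0.png

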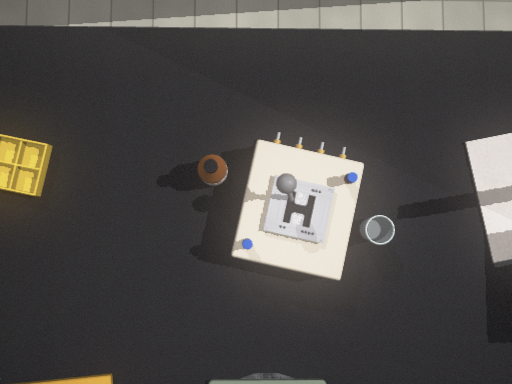

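View pics/side0.png

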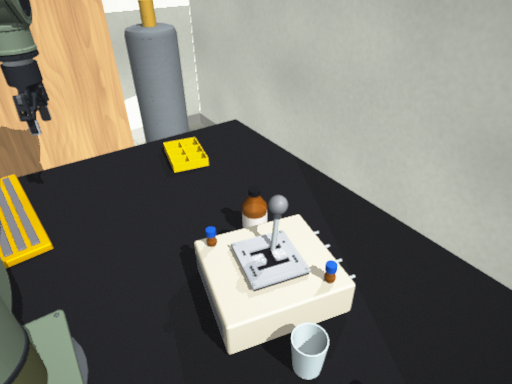

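The lever is in the left leg near its far end: the knob is at (287,183) in top and (278,204) in side. The selector is yawed slightly clockwise. Next I measure both.

```bash
cat > h.py <<'E'
import numpy as np, cv2
def load(n): return dict(np.load(f"{n}0.npz"))
def f(c): return 192/np.tan(np.radians(float(c["vertical_fov"]))/2)
def ray(c,u,v):
    d=c["R"].T@np.array([(u-c["cx"])/f(c),(v-c["cy"])/f(c),1]); return -c["R"].T@c["t"],d
def onplane(c,u,v,z):
    o,d=ray(c,u,v); return o+d*(z-o[2])/d[2]
def cloud(c):
    v,u=np.mgrid[:384,:512]; z=c["depth"]
    P=np.stack([(u-c["cx"])/f(c)*z,(v-c["cy"])/f(c)*z,z],-1)
    return (P-c["t"])@c["R"]
def tri(a,ua,b,ub):
    o1,d1=ray(a,*ua);o2,d2=ray(b,*ub)
    s=np.linalg.lstsq(np.c_[d1,-d2],o2-o1,rcond=None)[0]
    p,q=o1+s[0]*d1,o2+s[1]*d2
    return (p+q)/2,np.linalg.norm(p-q)
def selector(c):
    P=cloud(c); m=(abs(P[...,2]-.09)<.006)&(c["img"].min(-1)>120)&(c["depth"]>0)
    m=cv2.morphologyEx(m.astype(np.uint8),cv2.MORPH_OPEN,np.ones((3,3)))
    k=max(cv2.findContours(m,0,2)[0],key=cv2.contourArea)
    h=cv2.convexHull(k)[:,0]
    W=np.array([onplane(c,u,v,.09)[:2] for u,v in h.astype(float)])
    (ctr,sz,ang)=cv2.minAreaRect((W*1000).astype(np.float32))
    return np.array(ctr)/1000,sz,ang
def knob(c,guess,rad):
    P=cloud(c); i=c["img"].astype(int)
    m=(P[...,2]>.16)&(P[...,2]<.24)&(c["depth"]>0)
    v,u=np.mgrid[:384,:512]; m&=np.hypot(u-guess[0],v-guess[1])<rad
    Q=P[m]; A=np.c_[2*Q,np.ones(len(Q))]
    s=np.linalg.lstsq(A,(Q**2).sum(1),rcond=None)[0]
    (x,y),rr=cv2.minEnclosingCircle(np.argwhere(m)[:,::-1].astype(np.float32))
    return s[:3],np.sqrt(s[3]+s[:3]@s[:3]),(x,y),rr,len(Q)
E
python3 - <<'E'
from h import *
np.set_printoptions(precision=4,suppress=True)
t,s=load("top"),load("side")
print(selector(t))
a=knob(t,(287,183),16);b=knob(s,(278,204),16);print(a);print(b);print(tri(t,a[2],s,b[2]))
P=cloud(t)
print("plate",P[235:238,275:280,2].mean(), "cream",P[160:165,290:300,2].mean())
for nm,lo,hi in(("blue",(100,120,60),(130,255,255)),):
  m=cv2.inRange(cv2.cvtColor(t["img"],cv2.COLOR_RGB2HSV),lo,hi)
  n,_,st,ce=cv2.connectedComponentsWithStats(m)
  for k in range(1,n):
    if st[k,4]>20: print("vial",ce[k],onplane(t,*ce[k],.132))
print("bottle",onplane(t,211,167,.13),"beaker",onplane(t,379,230,.08))
E
```

```text
(array([ 0.5123, -0.0618]), (237.79693603515625, 258.2159729003906), 77.5489273071289)
(array([ 0.5593, -0.0269,  0.1919]), np.float64(0.018911304137811696), (286.2649230957031, 182.94775390625), 10.202448844909668, 329)
(array([ 0.5606, -0.025 ,  0.1868]), np.float64(0.022078783760368707), (276.6558532714844, 207.032470703125), 12.258783340454102, 351)
(array([ 0.5588, -0.027 ,  0.1848]), np.float64(0.0019313318853348338))
plate 0.15957019367253386 cream 0.09012419246068903
vial [351.9412 176.9706] [ 0.5771 -0.1686  0.132 ]
vial [246.8333 243.7917] [0.439  0.0484 0.132 ]
bottle [0.5964 0.1231 0.13  ] beaker [ 0.4673 -0.2379  0.08  ]
```

```bash
cat >> h.py <<'E'
C0=np.array([.5123,-.0618]); A=np.radians(77.549-90)
SX=np.array([np.cos(A),np.sin(A)]); SY=np.array([-SX[1],SX[0]])
ORI=np.c_[np.r_[-SX,0],np.r_[SY,0],[0,0,-1]]
def W(x,y,z): return np.r_[C0+SX*x/1000+SY*y/1000,z]
def S(p): return np.r_[SX@(p[:2]-C0)*1000,SY@(p[:2]-C0)*1000,p[2]*1000]
def snap(r,vision,n,save=None):
    c=vision.read_camera(n)
    if save: cv2.imwrite(f"pics/{save}.png",cv2.resize(c["img"][110:300,150:420,::-1],None,fx=2.5,fy=2.5))
    return c
def stat(r):
    s=r.read_state(); print("t",s["clock"],"tcp",S(np.array(s["tcp_pos"])).round(1),"F",np.round(s["contact_force"],1),"w",round(s["width"],2))
E
python3 - <<'E'
from station import r, jaws, vision, workorder
from h import *
print(r.tip_extent,S(np.array([.559,-.027,.186])))
p=np.array(r.read_state()["tcp_pos"])
jaws.grip(0.0,20)
r.servo_line([p[0],p[1],.30],speed=.1)
r.reach(W(85,45,.30),ORI); stat(r)
print(r.servo_line(W(85,45,.188),speed=.08,contact_N=5)); stat(r)
print(r.servo_line(W(41,45,.188),speed=.04,contact_N=8)); stat(r)
t=snap(r,vision,"top","top1"); s=snap(r,vision,"side","side1")
np.savez("top0b.npz",**t);np.savez("side0b.npz",**s)
E
```

```text
0.014 [ 38.09861118  44.05026477 186.        ]
t 4.0 tcp [ 84.8  46.  300. ] F [ 0.5 -0.2 -0.1] w -0.0
False
t 5.55 tcp [ 85.1  45.  188.4] F [ 0.6 -0.3  1.4] w -0.0
False
t 6.8 tcp [ 41.1  45.  187.9] F [ 1.3 -0.3  1.2] w 0.0
```

View pics/side1.png

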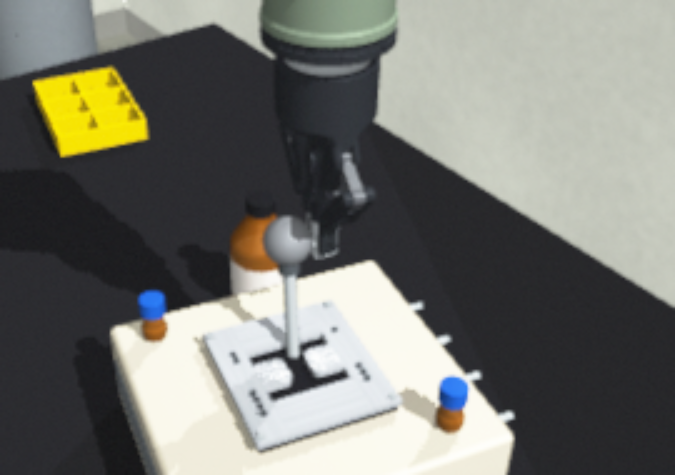

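View pics/top1.png

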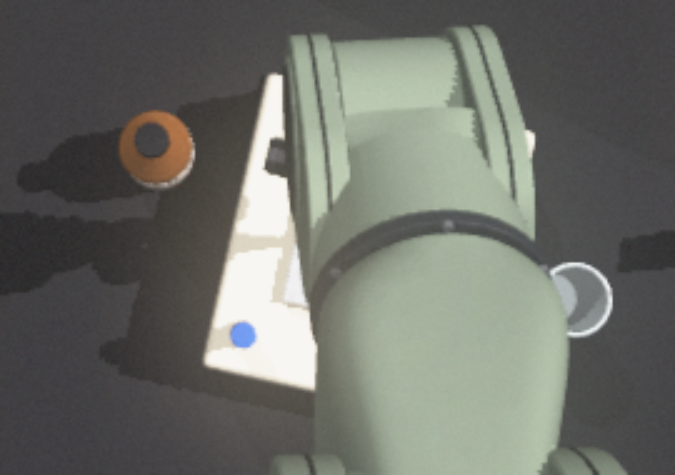

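Side: the knob is at crop (290,240), full-frame about (266,206), with the finger on its far side. The lever is near the crossbar. The arm blocks the top view, so I'll find the knob circle in the side view and cast its ray onto the 180 mm sphere about the pivot.

```bash
cat >> h.py <<'E'
def lever(c,u0,v0):
    g=cv2.GaussianBlur(cv2.cvtColor(c["img"],cv2.COLOR_RGB2GRAY),(0,0),.7); R0=24
    u1,v1=int(u0)-R0,int(v0)-R0
    g=cv2.resize(g[v1:v1+2*R0,u1:u1+2*R0],None,fx=8,fy=8,interpolation=cv2.INTER_CUBIC)
    h=cv2.HoughCircles(g,cv2.HOUGH_GRADIENT_ALT,1,20,param1=120,param2=.5,minRadius=66,maxRadius=92)
    if h is None: print("no circle"); return None
    for x,y,rr in h[0][:,:3][:2]:
        u,v=u1+(x+.5)/8-.5,v1+(y+.5)/8-.5
        o,d=ray(c,u,v); q=o-W(0,0,.02); a,b,k=d@d,q@d,q@q-.18**2
        disc=b*b-a*k; s=(-b-np.sqrt(max(disc,0)))/a
        k3=S(o+s*d); fl=np.arcsin(k3[0]/180); cl=np.arctan2(-k3[1],k3[2]-20)
        print("px",round(u,1),round(v,1),"r",round(rr/8,1),"knob",k3.round(1),"stick",fl.round(3),"gimbal",cl.round(3),"disc",disc>0)
E
python3 - <<'E'
from h import *
lever(load("side"),278,204); s=dict(np.load("side0b.npz")); lever(s,266,206)
k=knob(s,(265,206),10); print(S(k[0]),k[1])
E
```

```text
px 278.4 203.9 r 9.3 knob [ 42.8  48.7 187.9] stick 0.24 gimbal -0.282 disc True
no circle
[ 10.70350586  45.49804113 193.43349364] 0.019516136104128178
```

Run:
```python
from station import r, jaws, vision, workorder
from h import *
print(r.servo_line(W(31.8,45,.188),speed=.03,contact_N=8)); stat(r)
r.servo_line(W(55,45,.188),speed=.1)
s=snap(r,vision,"side","side2"); np.savez("side0c.npz",**s)
for g in((262,206),(262,208)):
    k=knob(s,g,10); print(S(k[0]),k[1],k[2])
```

```text
False
t 7.3583 tcp [ 31.6  45.  188. ] F [ 1.7 -0.2  0.8] w 0.0
[  0.68331777  44.79198221 194.46311578] 0.018664810244569736 (261.0, 206.5)
[  0.80658938  45.36412626 193.56117542] 0.019430785669663362 (261.5, 208.0)
```

View pics/side2.png

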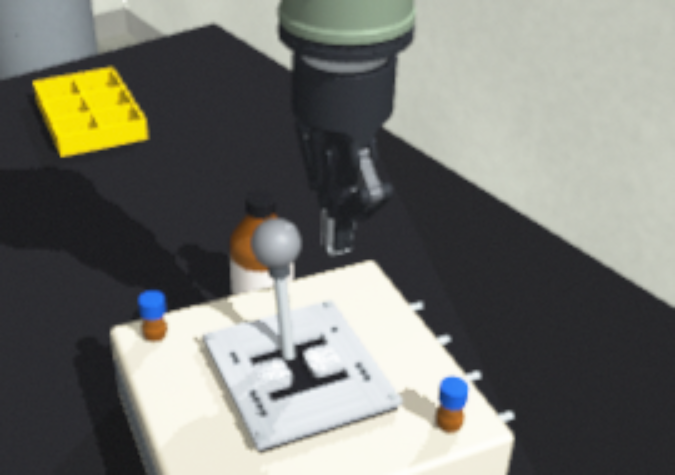

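The knob, at crop (277,243), measures x ≈ 0.7 mm, so the stem is opposite the crossbar. Next is the sideways push.

Run:
```python
from station import r, jaws, vision, workorder
from h import *
r.servo_line(W(55,95,.188),speed=.1)
r.servo_line(W(1,95,.188),speed=.1); stat(r)
print(r.servo_line(W(1,0,.188),speed=.05,contact_N=8)); stat(r)
s=snap(r,vision,"side","side3"); np.savez("side0d.npz",**s)
```

```text
t 9.1333 tcp [  1.6  94.7 188.1] F [0.4 0.5 0.1] w -0.0
False
t 11.1833 tcp [  1.    0.2 188. ] F [-0.4  0.8 -1.2] w 0.0
```

View pics/side3.png

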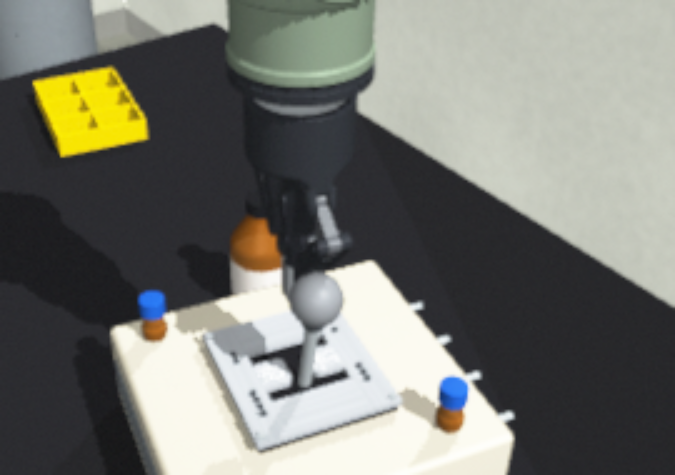

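The knob, at crop (318,300), full-frame (277,230), has crossed most of the way. I'll finish the sideways push against the leg wall with a low contact stop.

Run:
```python
from station import r, jaws, vision, workorder
from h import *
k=knob(dict(np.load("side0d.npz")),(277,230),10); print(S(k[0]),k[1])
print(r.servo_line(W(1,-18,.188),speed=.03,contact_N=5)); stat(r)
s=snap(r,vision,"side")
k=knob(s,(280,237),10); print(S(k[0]),k[1],k[2])
r.servo_line(W(1,25,.188),speed=.1)
s=snap(r,vision,"side","side4")
k=knob(s,(280,237),10); print(S(k[0]),k[1],k[2]); stat(r)
```

```text
[  0.48323929 -33.17092784 197.47022072] 0.01861208488431946
True
t 11.8 tcp [  0.9 -16.9 187.7] F [1.2 5.1 3.3] w 0.0
[  0.39018579 -46.69941378 193.80258371] 0.01900412816190246 (280.0, 237.0)
[  0.37015069 -47.15497438 194.32213949] 0.018566288697830727 (280.0, 237.0)
t 12.4667 tcp [  1.   24.1 188. ] F [ 0.2  0.6 -0.1] w -0.0
```

View pics/side4.png

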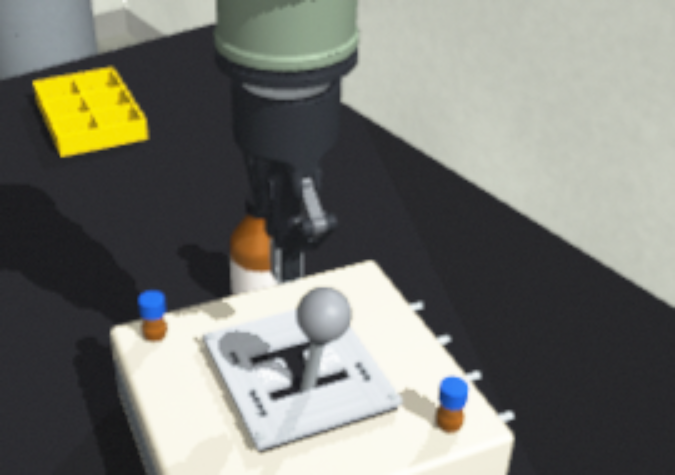

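The lever is in the right leg (y ≈ -46.5, x ≈ 0.4). Now round to the near side, then push forward.

Run:
```python
from station import r, jaws, vision, workorder
from h import *
r.servo_line(W(-55,24,.188),speed=.12)
r.servo_line(W(-55,-46,.186),speed=.1); stat(r)
print(r.servo_line(W(15,-46,.182),speed=.05,contact_N=8)); stat(r)
print(r.servo_line(W(29,-46,.182),speed=.03,contact_N=7)); stat(r)
r.servo_line(W(-40,-46,.182),speed=.1)
r.servo_line(W(-40,-46,.30),speed=.15)
q=np.array(r.read_state()["joint_positions"]); q[0]+=-.9 if False else 0
r.reach([.22,.531,.30],ORI); stat(r)
t=snap(r,vision,"top","top5"); s=snap(r,vision,"side","side5")
np.savez("top0e.npz",**t);np.savez("side0e.npz",**s)
```

```text
t 13.9333 tcp [-54.9 -45.5 186. ] F [-0.4  0.3 -0.4] w -0.0
False
t 15.4833 tcp [ 14.9 -46.  182.1] F [-0.8  0.2 -0.7] w 0.0
False
t 16.1 tcp [ 28.7 -46.  181.8] F [-5.4  1.6 -4.8] w 0.0
t 20.275 tcp [-412.3  515.6  300. ] F [ 0.4  0.1 -0.1] w 0.0
```

View pics/top5.png

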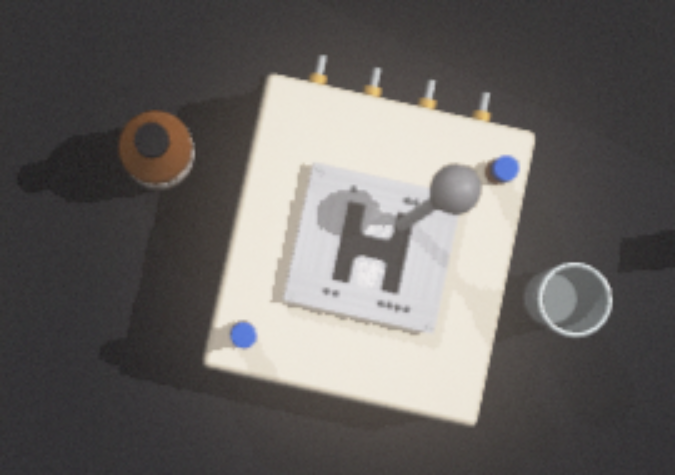

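View pics/side5.png

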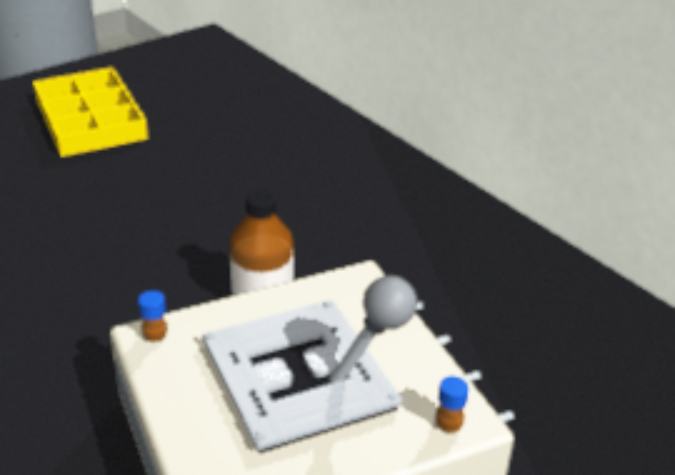

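Top: the knob is at crop (455,189), in the far right slot, and the vials, beaker and bottle look undisturbed. I'll measure all of them.

Run:
```python
from h import *
t,s=dict(np.load("top0e.npz")),dict(np.load("side0e.npz"))
a=knob(t,(332,186),16);b=knob(s,(306,231),16)
print(S(a[0]),a[1],S(b[0]),b[1]); p,g=tri(t,a[2],s,b[2]); print(S(p),g)
print("stick",[float(np.arcsin(S(q)[0]/180).round(3)) for q in(a[0],b[0],p)])
t0,s0=load("top"),load("side")
for x0,x1 in((t0,t),(s0,s)):
  for im in(x0,x1):
    m=cv2.inRange(cv2.cvtColor(im["img"],cv2.COLOR_RGB2HSV),(100,120,60),(130,255,255))
    n,_,st,ce=cv2.connectedComponentsWithStats(m); print([ce[k].round(1).tolist() for k in range(1,n) if st[k,4]>20])
# beaker / bottle image change
for nm,(u,v) in dict(beaker=(379,230),bottle=(212,169)).items():
    A,B=[cv2.cvtColor(i["img"],cv2.COLOR_RGB2GRAY)[v-20:v+20,u-20:u+20].astype(np.float32) for i in(t0,t)]
    print(nm,cv2.phaseCorrelate(A,B))
```

```text
[ 54.10028655 -44.32474655 184.69251272] 0.020932382769839084 [ 55.35545263 -42.09691731 183.25708552] 0.02167885293857124
[ 54.32207158 -43.94779462 181.85718548] 0.0009092715796098061
stick [0.305, 0.313, 0.307]
[[351.9, 177.0], [246.8, 243.8]]
[[351.9, 177.0], [246.8, 243.8]]
[[210.4, 231.3], [331.0, 266.8]]
[[210.4, 231.3], [331.0, 266.8]]
beaker ((-0.027328057613676293, 0.06234971301479675), 0.98757737621665)
bottle ((-0.03922867648337558, 0.048179640814627334), 1.0346708369255067)
```

```bash
python3 -c "
from station import workorder
workorder.sign_off()"
```

```text
the job is handed in; nothing more can be done
```

The lever is fully home in the far right slot (three pips), and the job is handed in. I pushed it with shut fingers only: back along the left leg to the crossbar, across to the right leg, then forward to the stop. I then moved the arm clear, and the robot's clock read about 20 s.

- **Lever position:** the final pictures put the knob about 54 mm forward and 44 mm to the right, a stick lean of about 0.305 against the nominal 0.30. At the forward stop the contact force had risen to about 7 N.
- **Path:** the measured knob position stayed 0.4–0.7 mm forward of the gate's middle before, during and after the crossing, so it did not dip into the near right slot.
- **Other items:** the vials, beaker and bottle have not moved in the images (under 0.1 px).
- **Checks that failed or disagreed:**
  - The circle fit read a few millimetres off on the first side picture and found nothing on the next, so I used sphere fits to the depth data instead.
  - The arm blocked the top view during the pushes, so those positions come from the side camera alone.
  - The last top and side measurements differ by about 2 mm, roughly the calibration accuracy.

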